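# Close a flow cell and set its thumbscrew

### The job

Lower the holed cover plate over the two locating pins of the flow-cell base until it rests flush on the seat, keeping hold of it on the way down. Then turn the plate's winged thumbscrew clockwise until it seats, back it off a quarter turn, and finish there with the gripper still holding the thumbscrew's wings: do not let go at the end. Leave the other things on the bench where they are.

Things in the scene. Friction and masses are not known exactly. Their poses are not given: they have to be found in the camera images.
- cell_base: Flow-cell base, screwed to the bench (fixed): grey foot 160 x 100 x 10 mm carrying a bright metal raised seat, 114 (x) x 60 mm, its flat top 30 mm above the bench. Two short hose ports, 8 mm thick, stick 6 mm out of the seat's long sides, 20 mm above the bench. Origin: centre of the foot's underside; x along the long side, z up.
- seat_top (a point): Centre of the flat top of the base's seat, 30 mm above the bench; axes as cell_base. Two upright steel locating pins, 10 mm in diameter and 13 mm tall with tapered tips, stand on the seat 40 mm either side of this point along x.
- cover_plate: Loose bright metal plate, 110 (x) x 56 (y) x 14 mm, about 0.26 kg, starting flat on the bench, thumbscrew up. Two 12 mm through holes, 40 mm either side of its centre along x, fit the pins, either way round. Seated, the pins end 1 mm below its upper face. Origin: centre of its underside; z up. Grasp it across the 56 mm width at the middle, the thumbscrew between the fingers.
- thumbscrew (a joint): Thumbscrew captive in the plate's middle, about the plate's z. Rad: 0 = home on its hard stop (seated); grows counter-clockwise from above as it is backed off, to 3.1; quarter turn 1.57. Starts at 1.9 to 2.6, stays where left (friction 0.05 N m), does not rise or sink. The wings point this angle counter-clockwise from the plate's x: seated, along its long side.
- screw_wings (a point): Middle of the steel wings, on the screw's axis, 34 mm above the plate's underside (20 mm above its upper face). The flat-sided wings are together 42 mm long, 9 mm thick (grip across this), 8 to 31 mm above the plate's upper face; below them a 20 mm wide collar reaches 5 mm above that face. x along the wings, y across, z up.
- tape_roll: Bystander: roll of white label tape lying flat, 62 mm in diameter, 19 mm high. Origin: centre of its underside.
- hex_driver: Bystander: screwdriver with a yellow handle, lying, 145 x 23 x 25 mm, along its x axis. Origin: under its middle.
- sample_vial: Bystander: screw-cap vial, 34 mm in diameter, 60 mm high, standing. Origin: centre of its underside.
- bench_timer: Bystander: white wedge-shaped digital timer, 48 x 62 x 55 mm. Origin: centre of its underside.
- slide_carton: Bystander: green card sleeve of glass slides, 27 x 80 x 22 mm, lying. Origin: centre of its underside.
- black_marker: Bystander: black marker pen, 135 x 16 x 17 mm, lying along its x axis. Origin: under its middle.

How it is judged:
On the way, in this order (a step that is already met when the one before it is completed fails the run):
1. the plate, still held by the gripper, is threaded on both pins (its underside 3 to 12 mm above the seat) (z of cover_plate in the frame of seat_top between 0.003 and 0.012 m and horizontal distance between cover_plate and seat_top below 0.005 m and angle between the x axis of cover_plate and the x axis of cell_base, either way round below 0.1 rad and contact force between the fingers and cover_plate above 0.5 N), for 0.02 s.
2. the plate rests flush on the seat, over the pins (z of cover_plate in the frame of seat_top between -0.003 and 0.002 m and horizontal distance between cover_plate and seat_top below 0.003 m and angle between the z axis of cover_plate and the z axis of cell_base, either way round below 0.04 rad and angle between the x axis of cover_plate and the x axis of cell_base, either way round below 0.08 rad), for 0.2 s.
3. with the plate flush, the thumbscrew is turned home to its stop (within 0.08 rad) (all of step 2 and value of joint thumbscrew below 0.08 rad), for 0.1 s.
At the end, for the whole second after the job is handed in: The plate lies flush on the seat over both pins (gap under 2 mm, centre within 3 mm), the thumbscrew is still and stands a quarter turn (1.57 rad, within 0.25) back from its stop, and the fingers are gripping its wings with at least 1 N (all of step 2 and value of joint thumbscrew between 1.32 and 1.82 rad and velocity of joint thumbscrew between -0.1 and 0.1 rad/s and contact force between the fingers and thumbscrew above 1 N); the arm keeps its last pose, push and grip.
It fails at once if a bystander is moved more than 20 mm or tipped (distance of any of tape_roll, hex_driver, sample_vial, bench_timer, slide_carton, black_marker from where it was at the start of the episode above 0.02 m or angle between any of sample_vial, bench_timer's own z axis and vertical above 0.5 rad).
It also fails if it takes over 62 s, if anything falls off the work surface, if the arm or the gripper's body presses on something with over 40 N, if the wrist force passes 120 N, or if a joint passes its speed limit or range.

### The arm

A 7-joint arm with a two-finger parallel gripper is mounted at the origin on a cart in front of the work surface, level with it; the furniture and walls round the work are solid. World frame = base frame: x ahead of the robot, y to its left, z up, the work surface at z = 0. Lengths are in m, angles in rad, forces in N, time in s.
With the tool pointing down it reaches from about 0.4 to 0.85 m from the base axis. Payload 10.4 kg.
Tool frame: the origin (TCP) lies midway between the tips of the shut fingers; the grasp point (between the pads) lies 19 mm behind it (manip.grasp_offset is the distance from the TCP to the grasp point, in m); z points along the fingers, y is the line along which they close (so a half turn about z gives the same grasp; the last joint's range is limited). The gripper opens to 85 mm and grips with 20 to 120 N. Pads are 22 mm wide; open, the fingers measure 114 mm over their backs; the gripper's body (76 mm by 85 mm) begins 54 mm behind the grasp point. The pads swing forward as they close: fully open they stand 13 mm farther back than shut.
Start: joints at [1.155, 0.332, -0.065, 1.46, 0.022, 1.35, -0.088], TCP at [0.239, -0.577, 0.231] pointing down, gripper open.
Joint ranges: [-2.6, 2.6], [-0.5, 2.12], [-1.47, 1.34], [0.16, 2.42], [-1.27, 4.41], [0.06, 2.06], [-2.6, 2.6]. Speed limits (rad/s): [2.22, 2.22, 2.79, 2.79, 3.14, 3.14, 3.14].

### API

Orientations are given as a unit quaternion [x, y, z, w].
In Python, from workcell import manip gives the robot as it stands.
- The arm moves only by the tool jog_arm, called after "Call:" by a JSON object that holds its "method" and its "body", one argument or row to a line. Schema: {"type":"object","properties":{"increments":{"type":"object","properties":{"rows":{"type":"array","items":{"type":"array","items":{"type":"number"},"minItems":7,"maxItems":7},"minItems":1,"maxItems":20}},"additionalProperties":false,"required":["rows"]},"clamp_n":{"type":"number"},"only":{"type":"string"},"quiet":{"type":"boolean"},"lines":{"type":"string"}},"required":["increments"],"additionalProperties":false}. increments is an object whose key "rows" holds a list of rows, 1 to 20 of them, each of 7 numbers: a rotation vector rx, ry, rz in units of 0.1 rad, then dx, dy, dz in units of 25 mm, then the opening from 0.0 (shut) to 1.0 (fully open); each row is the pose to reach, as a shift and turn from the pose commanded when the call began, along the tool's axes at that moment; what a row does not reach only later rows make up. A row lasts 1/8 s, in which the tool goes at most 0.0625 m and 0.188 rad, less where a joint would pass 70% of its speed; a pose out of reach is approached as far as the arm can. The fingers move at their own pace and stop on an object; clamp_n is the grip in N (left out, the last holds). Time passes only in rows, so rows that do not move let the fingers close. The tool returns the time, the measured TCP pose, the force, the opening and the grip force at its end. only (a regular expression) keeps the lines of the reply that match it, lines (a string "A,B") keeps lines A to B, and quiet returns only ok. Input that does not fit is refused with a message, and nothing moves.
- manip.get_obs(): the state, without advancing time (a new reading comes with each control period).
- manip.camera(name): name is "scene" or "top" or "wrist"; returns the picture (480x640x3 uint8, blue, green, red); there is no depth.
- manip.calibration(name): a dict with "fx", "fy", "cx", "cy" (pixels), "world_from_camera" (4x4, takes a point from camera to world coordinates); the wrist camera has in their place "tool_from_camera" (4x4, takes a point from camera to tool coordinates, whose origin is the TCP and whose axes are the flange's). Camera axes: x right, y up, looking along -z (the intrinsics and any distortion apply to the point x, -y, -z); pixel columns grow to the right and rows downward; lengths in m; the calibration is good to about 2 mm. A picture is of the moment at which its call begins: read the wrist's pose just before it. calibration takes no time and is no camera call.
- manip.hand_in(): hands the job in; it is judged then, once.
The state is a dict: "clock": time; "joint_pos": joint angles; "joint_velocities": joint speeds; "tau": joint torques, N m; "position": TCP position; "ee_rot": TCP orientation; "ft_force": force on the tool from outside, world axes, zero at the start; "torque": the same for the moment, N m; "grip_width": opening from 0.0 (shut) to 1.0 (fully open); "grasp_force": force on a finger pad.
Only numpy, scipy, OpenCV 4.12 (cv2) and the standard library are available. Lean on these libraries where they do the work, as an engineer would, in place of code of your own. Each camera call takes 0.05 s, during which the arm holds its last target. There are 200 camera calls.

## Working session

There is one attempt and no reset: what is moved stays moved. The work goes in short steps, Python scripts to look and compute and a tool call to move; the robot and the scene stay as the last step left them, time stands still between calls to the robot, and variables do not carry over. Pictures are saved under pics/ and viewed, at most 10 in all, crops included, and the job is handed in when it is done.

```bash
ls; mkdir -p pics; python3 - <<'E'
from workcell import manip
import cv2,json
o=manip.get_obs();print({k:o[k] for k in('clock','position','ee_rot','grip_width')},manip.grasp_offset)
for n in("scene","top"):
    cv2.imwrite(f"pics/{n}0.png",manip.camera(n))
for n in("scene","top","wrist"): print(n,manip.calibration(n))
E
```

```text
pics
workcell.py
{'clock': 0.0, 'position': array([ 0.23911298, -0.57703675,  0.23049599]), 'ee_rot': array([ 9.80769178e-01,  1.95169897e-01, -1.73934905e-04, -7.06729247e-04]), 'grip_width': 0.9965430989138534} 0.0187
scene {'fx': 509.0161434385191, 'fy': 509.0161434385191, 'cx': 315.6868680611601, 'cy': 231.39636010375747, 'world_from_camera': array([[-0.84239021,  0.26881238, -0.46703173,  0.12093127],
       [-0.53838562, -0.45651113,  0.70833503,  0.73451344],
       [-0.02279596,  0.84813766,  0.52928523,  0.60425911],
       [ 0.        ,  0.        ,  0.        ,  1.        ]])}
top {'fx': 507.34823515379856, 'fy': 507.34823515379856, 'cx': 314.96264527588863, 'cy': 235.05828469362487, 'world_from_camera': array([[ 0.0240178 ,  0.9958169 , -0.08815808,  0.52303731],
       [-0.99959472,  0.02526948,  0.01310946,  0.00119768],
       [ 0.01528233,  0.08780749,  0.99602023,  1.11285825],
       [ 0.        ,  0.        ,  0.        ,  1.        ]])}
wrist {'fx': 351.8865416266256, 'fy': 351.8865416266256, 'cx': 319.28939129119533, 'cy': 243.35402491515447, 'tool_from_camera': array([[ 1.11850604e-04,  9.55997266e-01,  2.93375554e-01,
         7.50593501e-02],
       [ 9.99999943e-01, -2.00340630e-04,  2.71578512e-04,
        -4.75258280e-04],
       [ 3.18403358e-04,  2.93375507e-01, -9.55997234e-01,
        -1.40404055e-01],
       [ 0.00000000e+00,  0.00000000e+00,  0.00000000e+00,
         1.00000000e+00]])}
```

View pics/top0.png

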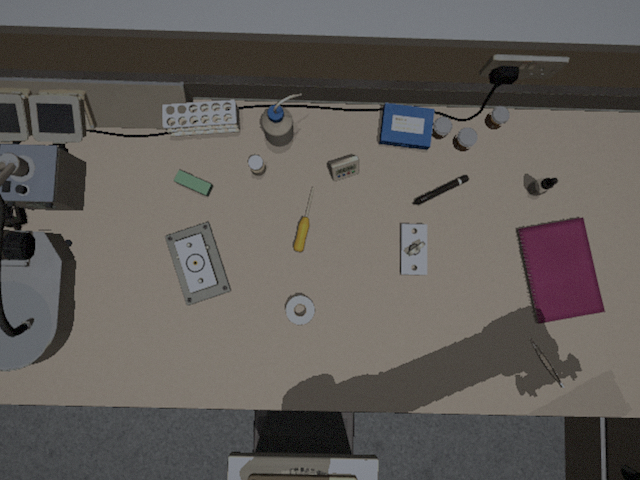

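View pics/scene0.png

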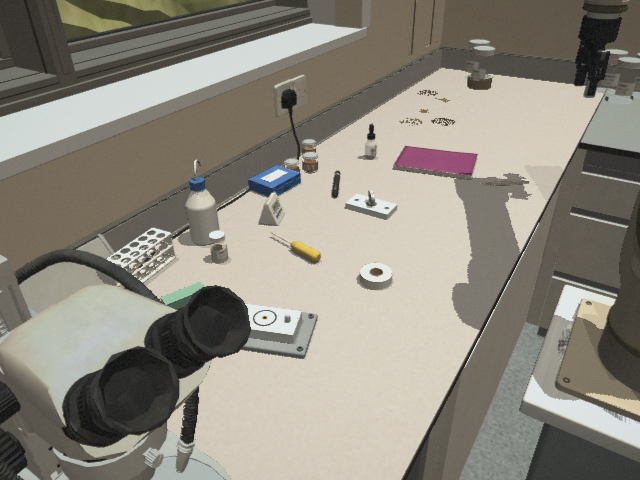

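The top view shows the plate at about (413,249), with its long side nearly vertical in the image. The base is at (198,263), tilted, with the driver at (302,232) and the tape at (300,309) between them. In the scene view, the plate is at (371,206) and the base is partly hidden behind the microscope.

```bash
cat >h.py <<'E'
import numpy as np, cv2
from workcell import manip
from scipy.spatial.transform import Rotation as R
def K(c): return np.array([[c['fx'],0,c['cx']],[0,c['fy'],c['cy']],[0,0,1]])
def toolT(o=None):
    o=o or manip.get_obs(); T=np.eye(4);T[:3,:3]=R.from_quat(o['ee_rot']).as_matrix();T[:3,3]=o['position'];return T
def camT(n,T=None):
    c=manip.calibration(n)
    return c['world_from_camera'] if n!='wrist' else T@c['tool_from_camera']
def ray(n,uv,T=None):
    c=manip.calibration(n);W=camT(n,T)
    d=W[:3,:3]@[(uv[0]-c['cx'])/c['fx'],-(uv[1]-c['cy'])/c['fy'],-1]
    return W[:3,3],d/np.linalg.norm(d)
def atz(n,uv,z,T=None):
    p,d=ray(n,uv,T);return p+d*(z-p[2])/d[2]
def tri(rs):
    A=sum(np.eye(3)-np.outer(d,d) for p,d in rs);b=sum((np.eye(3)-np.outer(d,d))@p for p,d in rs)
    x=np.linalg.solve(A,b);return x,[float(np.linalg.norm(np.cross(x-p,d))) for p,d in rs]
def snap(name):
    "picture with tool pose saved"
    T=toolT();im=manip.camera('wrist');cv2.imwrite(f'pics/{name}.png',im);np.save(f'pics/{name}.npy',T);return im,T
E
python3 - <<'E'
from h import *
np.set_printoptions(precision=4,suppress=True)
for n,uv,z in[('plate',(413,249),.014),('wings',(415,247),.034),('base',(196,263),.03),('pinA',(188,243),.04),('driver',(302,232),.01),('tape',(300,309),.01),('marker',(440,190),0),('timer',(344,166),.03),('vial',(257,164),.05),('carton',(193,183),.02)]:
    print(n,atz('top',uv,z))
o=manip.get_obs();print(R.from_quat(o['ee_rot']).as_matrix())
im=cv2.imread('pics/top0.png')
f=lambda x,y:cv2.resize(im[y-45:y+45,x-35:x+35],None,fx=5.7,fy=5.7,interpolation=cv2.INTER_CUBIC)
cv2.imwrite('pics/c0.png',np.hstack([f(413,249),f(198,263)]));print(f(413,249).shape)
E
```

```text
plate [ 0.5953 -0.2273  0.014 ]
wings [ 0.5983 -0.2274  0.034 ]
base [0.5529 0.2382 0.03  ]
pinA [0.5944 0.2548 0.04  ]
driver [0.6266 0.0151 0.01  ]
tape [0.46   0.0151 0.01  ]
marker [ 0.7294 -0.2896  0.    ]
timer [ 0.7709 -0.0725  0.03  ]
vial [0.7656 0.114  0.05  ]
carton [0.7266 0.2547 0.02  ]
[[ 0.9238  0.3828 -0.0006]
 [ 0.3828 -0.9238  0.0012]
 [-0.0001 -0.0013 -1.    ]]
(513, 399, 3)
```

View pics/c0.png

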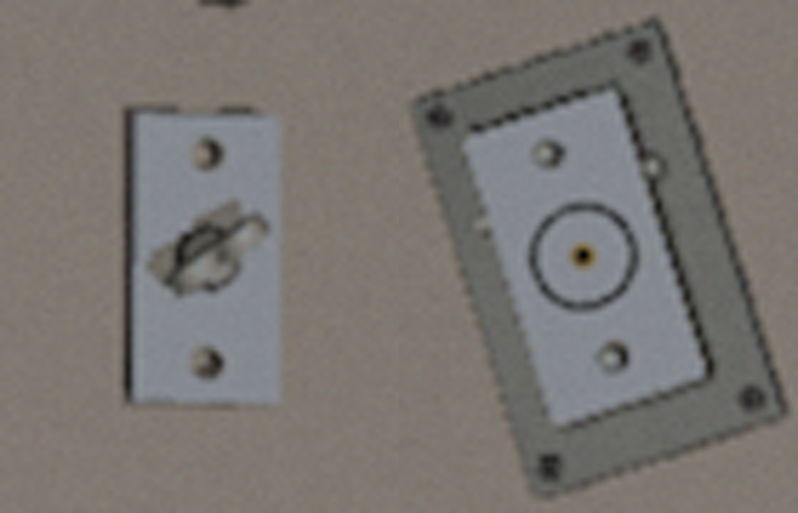

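The crop shows plate holes at top pixels (414.3,230.8) and (414.3,267.5), and pins at (189.1,244.8) and (200.5,280.6). The wings point about 117° from the plate's x. The wrist camera goes over the plate first.

The manual's scale: shifts go in units of 25 mm and turns go in units of 0.1 rad. Converting my numbers, 0.463 m is 18.52, 0.25 m is 10, 0.39 rad is 3.9.

Call:
{"method": "jog_arm", "body": {
  "increments": {"rows": [[0,0,2,10,-4,2,1],[0,0,3.9,18.52,-7.48,4,1],[0,0,3.9,18.52,-7.48,4,1],[0,0,3.9,18.52,-7.48,4,1],[0,0,3.9,18.52,-7.48,4,1],[0,0,3.9,18.52,-7.48,4,1],[0,0,3.9,18.52,-7.48,4,1],[0,0,3.9,18.52,-7.48,4,1],[0,0,3.9,18.52,-7.48,4,1],[0,0,3.9,18.52,-7.48,4,1],[0,0,3.9,18.52,-7.48,4,1],[0,0,3.9,18.52,-7.48,4,1]]},
  "clamp_n": 40
}}

```text
clock: 1.6
position: [0.5946, -0.2294, 0.1318]
ee_rot: [1.0, 0.0, 0.0, 0.0]
ft_force: [-0.9, -0.3, -0.1]
grip_width: 1.003
grasp_force: 0.0
```

```bash
python3 - <<'E'
from h import *
np.set_printoptions(precision=4,suppress=True)
a,b=atz('top',(414.3,230.8),.014),atz('top',(414.3,267.5),.014);print(a,b,np.linalg.norm(a-b))
a,b=atz('top',(189.1,244.8),.043),atz('top',(200.5,280.6),.043);print(a,b,np.linalg.norm(a-b),np.degrees(np.arctan2(*(a-b)[1::-1])))
im,T=snap('w1');print(T, manip.get_obs()['joint_pos'])
E
```

```text
[ 0.6351 -0.2298  0.014 ] [ 0.5552 -0.2304  0.014 ] 0.07997784195739321
[0.5904 0.2516 0.043 ] [0.516  0.2244 0.043 ] 0.07926071010185368 20.07237787568592
[[ 1.      0.0001  0.0002  0.5946]
 [ 0.0001 -1.     -0.001  -0.2294]
 [ 0.0002  0.001  -1.      0.1318]
 [ 0.      0.      0.      1.    ]] [ 0.4994  0.4408 -0.2659  1.5366  0.1223  1.18   -1.3592]
```

View pics/w1.png

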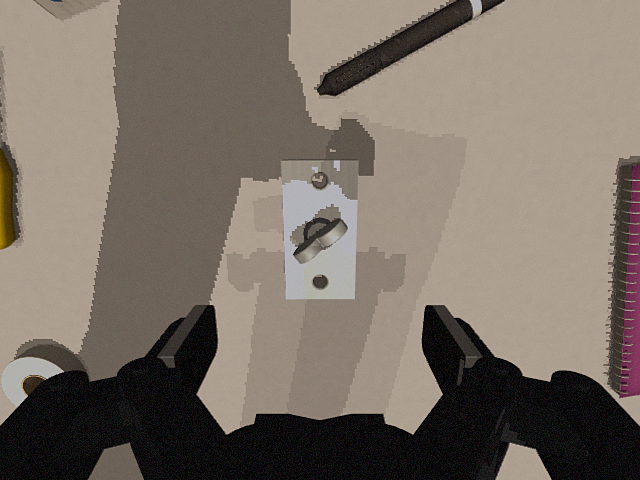

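The plate is centred between the fingers at about (320,230), with holes near (319,181) and (320,282). The marker tip at (322,90) is well clear. I'll take a second view for the height.

Call:
{"method": "jog_arm", "body": {
  "increments": {"rows": [[0,0,0,-2,0,1.2,1],[0,0,0,-2,0,1.2,1],[0,0,0,-2,0,1.2,1]]}
}}

```text
clock: 2.02
position: [0.5456, -0.2284, 0.102]
ee_rot: [1.0, 0.001, 0.001, 0.0]
ft_force: [0.2, 1.1, 0.4]
grip_width: 1.003
grasp_force: 0.0
```

```bash
python3 - <<'E'
from h import *
im,T=snap('w2')
a=cv2.imread('pics/w1.png')[150:310,270:370]
c=manip.calibration('wrist')
Ci=np.linalg.inv(camT('wrist',T))
p=Ci@[.595,-.23,.014,1];u=int(c['cx']-c['fx']*p[0]/p[2]);v=int(c['cy']+c['fy']*p[1]/p[2])
x0,y0=max(u-65,0),max(v-90,0);print(u,v,x0,y0)
b=im[y0:y0+180,x0:x0+130]
A=cv2.resize(a,None,fx=3.3,fy=3.3,interpolation=cv2.INTER_CUBIC);B=cv2.resize(b,None,fx=3.3,fy=3.3,interpolation=cv2.INTER_CUBIC)
h=max(A.shape[0],B.shape[0]);f=lambda i:cv2.copyMakeBorder(i,0,h-i.shape[0],0,0,0)
cv2.imwrite('pics/c1.png',np.hstack([f(A),f(B)]));print(A.shape,B.shape)
E
```

```text
322 176 257 86
(528, 330, 3) (594, 429, 3)
```

View pics/c1.png

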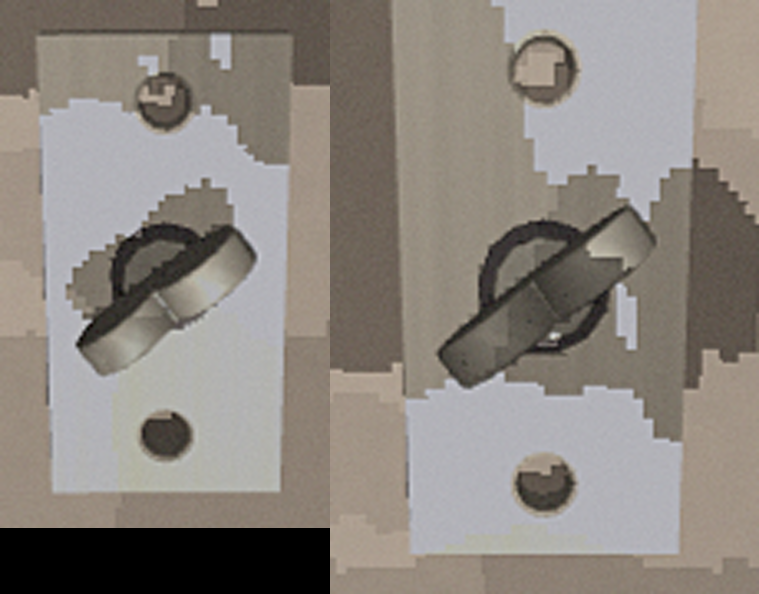

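Hole centres are at w1 (319.5,180.3) and (319.6,281.4), and w2 (321.5,106.5) and (321.6,232). The wings run lower-left to upper-right.

```bash
python3 - <<'E'
from h import *
np.set_printoptions(precision=4,suppress=True)
g=lambda x,y,x0,y0:(x0+(x+.5)/3.3-.5,y0+(y+.5)/3.3-.5)
T1,T2=np.load('pics/w1.npy'),np.load('pics/w2.npy')
P=[]
for a,b in[((164,101),(214,69)),((165,435),(214.5,483))]:
    ua,ub=g(*a,270,150),g(*b,257,86)
    x,e=tri([ray('wrist',ua,T1),ray('wrist',ub,T2)]);P.append(x);print(x,e,atz('wrist',ua,.014,T1),atz('wrist',ub,.014,T2))
d=P[0]-P[1];m=(P[0]+P[1])/2;print('len',np.linalg.norm(d),'ang',np.arctan2(d[1],d[0]),'mid',m)
T=toolT();print(T,'delta tool',T[:3,:3].T@(np.r_[m[:2],0]-T[:3,3]))
E
```

```text
[ 0.6376 -0.229   0.0091] [4.369650562417991e-05, 4.369650562420005e-05] [ 0.6382 -0.2289  0.014 ] [ 0.6372 -0.229   0.014 ]
[ 0.5582 -0.2293  0.0132] [9.51038904586735e-05, 9.510389045864698e-05] [ 0.5585 -0.2292  0.014 ] [ 0.5584 -0.2294  0.014 ]
len 0.0795365799932452 ang 0.003936213588771864 mid [ 0.5979 -0.2291  0.0112]
[[ 1.      0.0023  0.0023  0.5465]
 [ 0.0023 -1.     -0.0008 -0.2282]
 [ 0.0023  0.0009 -1.      0.1025]
 [ 0.      0.      0.      1.    ]] delta tool [0.0512 0.001  0.1026]
```

The two-view height is 9–13 mm against 14 mm nominal, the hole spacing is 79.5 mm against 80, and the centre is (0.598,-0.229). All plausible, so I'll grasp.

To row units: 0.102 m is 4.08, 0.09 m is 3.6.

Call:
{"method": "jog_arm", "body": {
  "increments": {"rows": [[0,0,0,2,0.04,1.6,1],[0,0,0,2.04,0.04,2.8,1],[0,0,0,2.04,0.04,3.6,1],[0,0,0,2.04,0.04,4.08,1],[0,0,0,2.04,0.04,4.08,1],[0,0,0,2.04,0.04,4.08,1],[0,0,0,2.04,0.04,4.08,0.6],[0,0,0,2.04,0.04,4.08,0.5],[0,0,0,2.04,0.04,4.08,0.4],[0,0,0,2.04,0.04,4.08,0.4],[0,0,0,2.04,0.04,4.08,0.4],[0,0,0,2.04,0.04,4.08,0.4]]},
  "clamp_n": 60
}}

```text
clock: 3.58
position: [0.5971, -0.2287, 0.0006]
ee_rot: [1.0, 0.001, 0.001, 0.0]
ft_force: [-1.4, 0.4, 6.3]
grip_width: 0.637
grasp_force: 64.1
```

Plate held: opening 0.637 is about 54–56 mm. I'll lift and carry it to a spot short of the base, so the wrist camera sees both the held plate and the pins.

To row units: -0.437 m is -17.48, -0.126 m is -5.04, -0.349 rad is -3.49.

Call:
{"method": "jog_arm", "body": {
  "increments": {"rows": [[0,0,0,0,0,-2,0.4],[0,0,0,0,0,-4,0.4],[0,0,-1,-0.8,-2,-4.8,0.4],[0,0,-2,-1.6,-4,-4.8,0.4],[0,0,-3.49,-2.8,-6,-4.8,0.4],[0,0,-3.49,-3.6,-8,-4.8,0.4],[0,0,-3.49,-4,-10,-4.8,0.4],[0,0,-3.49,-4.4,-12,-4.8,0.4],[0,0,-3.49,-4.8,-14,-4.8,0.4],[0,0,-3.49,-5.04,-16,-4.8,0.4],[0,0,-3.49,-5.04,-17.48,-4.8,0.4],[0,0,-3.49,-5.04,-17.48,-4.8,0.4],[0,0,-3.49,-5.04,-17.48,-4.8,0.4],[0,0,-3.49,-5.04,-17.48,-4.8,0.4],[0,0,-3.49,-5.04,-17.48,-4.8,0.4]]}
}}

```text
clock: 5.45
position: [0.4694, 0.2072, 0.1193]
ee_rot: [0.985, 0.174, 0.0, 0.0]
ft_force: [0.6, 0.3, -2.1]
grip_width: 0.634
grasp_force: 65.0
```

```bash
python3 - <<'E'
from h import *
np.set_printoptions(precision=4,suppress=True)
im,T=snap('w3');print(T)
E
```

```text
[[ 0.9393  0.3431  0.0001  0.4694]
 [ 0.3431 -0.9393 -0.0005  0.2072]
 [-0.      0.0005 -1.      0.1193]
 [ 0.      0.      0.      1.    ]]
```

View pics/w3.png

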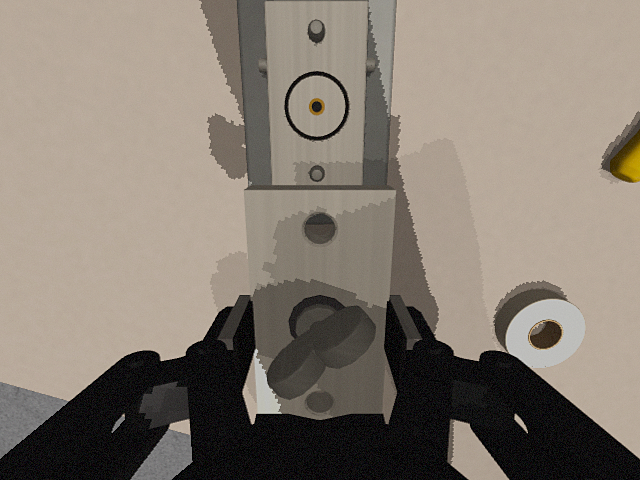

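The held plate is at about (320,300) with holes at (319,228) and (319,401). The pins are at (316,30) and (316,174) with the ring centre at (316,106). I'll take a second, higher view and crops of both.

To row units: -0.05 m is -2, -0.01 m is -0.4.

Call:
{"method": "jog_arm", "body": {
  "increments": {"rows": [[0,0,0,-0.4,0,-2,0.4],[0,0,0,-0.4,0,-2,0.4],[0,0,0,-0.4,0,-2,0.4],[0,0,0,-0.4,0,-2,0.4]]}
}}

```text
clock: 6.0
position: [0.4594, 0.2043, 0.1682]
ee_rot: [0.985, 0.175, -0.001, 0.0]
ft_force: [0.0, 0.8, -1.6]
grip_width: 0.631
grasp_force: 65.1
```

```bash
python3 - <<'E'
from h import *
im,T=snap('w4');a=cv2.imread('pics/w3.png')
r=lambda i,s:cv2.resize(i,None,fx=s,fy=s,interpolation=cv2.INTER_CUBIC)
A=r(a[0:200,270:360],3);B=r(a[200:420,260:380],2.5);C=r(im[0:200,280:360],3)
f=lambda i:cv2.copyMakeBorder(i,0,600-i.shape[0],0,0,0)
o=np.hstack([f(A),f(C),f(B)[:,:290]]);cv2.imwrite('pics/c2.png',o);print(o.shape)
E
```

```text
(600, 800, 3)
```

View pics/c2.png

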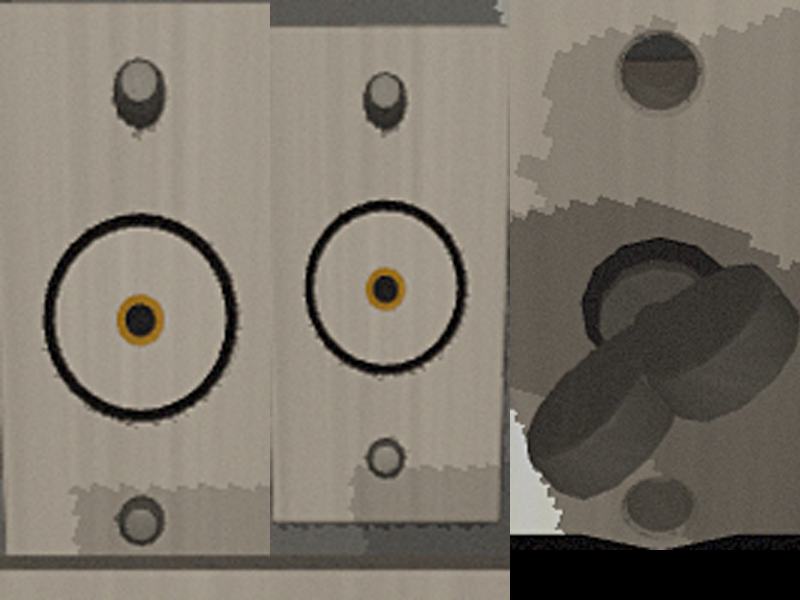

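Pixel readings: w3 pin tops (316.3,26.3) and (316.7,173), ring centre (316.3,106.3); w4 pin tops (318,29.7) and (318.3,152.3), ring centre (318,96); held holes in w3 at (319.7,229) and (319.3,401.3).

```bash
python3 - <<'E'
from h import *
np.set_printoptions(precision=4,suppress=True)
g=lambda x,y,s,x0,y0:(x0+(x+.5)/s-.5,y0+(y+.5)/s-.5)
T3,T4=np.load('pics/w3.npy'),np.load('pics/w4.npy')
X={}
for n,a,b in[('far',(140,80),(115,90)),('near',(141,520),(116,458)),('ring',(140,320),(115,289))]:
    ua,ub=g(*a,3,270,0),g(*b,3,280,0);x,e=tri([ray('wrist',ua,T3),ray('wrist',ub,T4)])
    z=.03 if n=='ring' else .043;A,B=atz('wrist',ua,z,T3),atz('wrist',ub,z,T4);X[n]=(A+B)/2;print(n,x,e,A,B)
zt=T3[2,3]+.0134-.0006*0
H=[atz('wrist',g(*p,2.5,260,200),zt,T3) for p in[(150,73),(149,504)]]
hm=(H[0]+H[1])/2;hd=H[0]-H[1];pm=(X['far']+X['near'])/2;pd=X['far']-X['near']
ang=lambda d:np.arctan2(d[1],d[0])
print('holes',H,np.linalg.norm(hd),ang(hd),'tool',T3[:3,:3].T@(hm-T3[:3,3]))
print('pins mid',pm,np.linalg.norm(pd),ang(pd))
# tool goal: rotate hole vector onto pins; both from current pose
T=toolT();dth=ang(pd)-ang(hd)
off=T3[:3,:3].T@(hm-T3[:3,3]);psi=ang(T[:3,0])+ (ang(pd)-(ang(hd)-ang(T3[:3,0])))-ang(T[:3,0])
Rg=R.from_euler('z',psi).as_matrix()@np.diag([1,-1,-1]);c=pm-Rg@off
print('goal tcp',c[:2],'psi',psi,'now',T[:3,3],ang(T[:3,0]),'delta tool',T[:3,:3].T@(np.r_[c[:2],.08]-T[:3,3]),'rz',-(psi-ang(T[:3,0])))
print(R.from_matrix(T[:3,:3]@np.diag([1,-1,-1])).as_rotvec())
E
```

```text
far [0.5943 0.2553 0.0341] [8.535480153572662e-05, 8.535480153581424e-05] [0.5922 0.2543 0.043 ] [0.5922 0.2545 0.043 ]
near [0.5174 0.227  0.0299] [5.847381871142711e-05, 5.8473818711509104e-05] [0.5187 0.2275 0.043 ] [0.518  0.2272 0.043 ]
ring [0.5552 0.2411 0.0276] [1.117418942662423e-05, 1.117418942660706e-05] [0.555 0.241 0.03 ] [0.555 0.241 0.03 ]
holes [array([0.5085, 0.2219, 0.1327]), array([0.4352, 0.1953, 0.1327])] 0.0779793213711108 0.34844136958602934 tool [ 0.0027 -0.0004 -0.0134]
pins mid [0.5553 0.2409 0.043 ] 0.07866809035868282 0.35204855123736356
goal tcp [0.5529 0.2395] psi 0.35383951607468006 now [0.4594 0.2044 0.1682] 0.3516629597770487 delta tool [ 0.1001 -0.0007  0.088 ] rz -0.00217655629763136
[-0.0002  0.0018  0.3517]
```

The pin midpoint agrees with the ring centre: (0.555,0.241). Both spans read about 2% short, which fits a camera height offset of about 3 mm. Corrected for that, the plate sits +1.2 mm along tool x. I'll move to 12 mm above the pins and look through the holes.

To row units: -0.0007 m is -0.028, 0.115 m is 4.6, -0.002 rad is -0.02.

Call:
{"method": "jog_arm", "body": {
  "increments": {"rows": [[0,0,-0.02,2,-0.028,0,0.4],[0,0,-0.02,3.2,-0.028,1.6,0.4],[0,0,-0.02,4.06,-0.028,2.8,0.4],[0,0,-0.02,4.06,-0.028,4,0.4],[0,0,-0.02,4.06,-0.028,4.6,0.4],[0,0,-0.02,4.06,-0.028,4.6,0.4],[0,0,-0.02,4.06,-0.028,4.6,0.4],[0,0,-0.02,4.06,-0.028,4.6,0.4]]}
}}

```text
clock: 7.05
position: [0.5555, 0.2406, 0.0556]
ee_rot: [0.984, 0.176, 0.001, -0.0]
ft_force: [-0.4, 0.1, -2.1]
grip_width: 0.638
grasp_force: 65.0
```

```bash
python3 - <<'E'
from h import *
im,T=snap('w5');print(T)
r=lambda i,s:cv2.resize(i,None,fx=s,fy=s,interpolation=cv2.INTER_CUBIC)
cv2.imwrite('pics/c3.png',np.hstack([r(im[200:260,290:350],6),r(im[370:430,290:350],6)]))
E
```

```text
[[ 9.38103610e-01  3.46348862e-01  2.02052379e-03  5.55514121e-01]
 [ 3.46348639e-01 -9.38105750e-01  4.70500122e-04  2.40635741e-01]
 [ 2.05842216e-03  2.58427801e-04 -9.99997848e-01  5.56258604e-02]
 [ 0.00000000e+00  0.00000000e+00  0.00000000e+00  1.00000000e+00]]
```

View pics/c3.png

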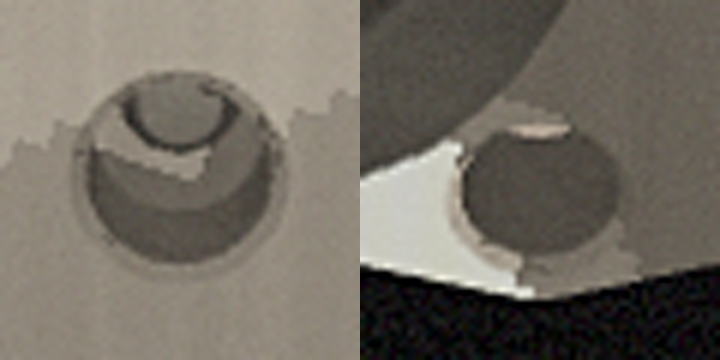

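In the far hole, the pin top shows at crop (180,112), with the rim centred at (180,172). It is aligned sideways, and the height difference explains the forward shift. Checking the numbers.

```bash
python3 - <<'E'
from h import *
np.set_printoptions(precision=4,suppress=True)
T=np.load('pics/w5.npy');T[:3,:3]=R.from_euler('z',np.arctan2(T[1,0],T[0,0])).as_matrix()@np.diag([1,-1,-1])
g=lambda x,y:(290+(x+.5)/6-.5,200+(y+.5)/6-.5)
for s in(0,.002,.003,.004):
    Q=T.copy();Q[2,3]+=s
    p=atz('wrist',g(180,112),.043,Q);h=atz('wrist',g(180,172),.0556+.0134,Q)
    print(s,T[:3,:3].T@(p-h),(T[:3,:3].T@(p-T[:3,3])),(T[:3,:3].T@(h-T[:3,3])))
print(manip.get_obs()['position'])
E
```

```text
0 [-0.0022  0.      0.026 ] [ 0.0398 -0.0004  0.0126] [ 0.0419 -0.0004 -0.0134]
0.002 [-0.0021  0.      0.026 ] [ 0.0393 -0.0004  0.0126] [ 0.0414 -0.0004 -0.0134]
0.003 [-0.0021  0.      0.026 ] [ 0.0391 -0.0004  0.0126] [ 0.0412 -0.0004 -0.0134]
0.004 [-0.0021  0.      0.026 ] [ 0.0388 -0.0004  0.0126] [ 0.0409 -0.0004 -0.0134]
[0.5554 0.2406 0.0555]
```

The visible pin disc is clipped by the rim, so its true centre is nearer y=104. That gives a correction of about -1.4 mm, which matches the overshoot in TCP pose. I'll thread slowly.

Call:
{"method": "jog_arm", "body": {
  "increments": {"rows": [[0,0,0,-0.056,0,0,0.4],[0,0,0,-0.056,0,0,0.4],[0,0,0,-0.056,0,0.16,0.4],[0,0,0,-0.056,0,0.28,0.4],[0,0,0,-0.056,0,0.4,0.4],[0,0,0,-0.056,0,0.52,0.4],[0,0,0,-0.056,0,0.6,0.4],[0,0,0,-0.056,0,0.68,0.4],[0,0,0,-0.056,0,0.68,0.4]]}
}}

```text
clock: 8.22
position: [0.5535, 0.2399, 0.0372]
ee_rot: [0.984, 0.176, -0.0, 0.0]
ft_force: [0.0, -0.7, -2.4]
grip_width: 0.633
grasp_force: 65.1
```

Threaded: the underside is about 37 mm up, below the 43 mm pin tips, with no contact force. Lowering to the seat.

Call:
{"method": "jog_arm", "body": {
  "increments": {"rows": [[0,0,0,0,0,0.08,0.4],[0,0,0,0,0,0.16,0.4],[0,0,0,0,0,0.24,0.4],[0,0,0,0,0,0.28,0.4],[0,0,0,0,0,0.28,0.4],[0,0,0,0,0,0.28,0.4]]}
}}

```text
clock: 8.98
position: [0.5535, 0.2399, 0.0306]
ee_rot: [0.984, 0.176, 0.0, 0.0]
ft_force: [-3.3, -1.5, 4.6]
grip_width: 0.633
grasp_force: 65.8
```

Contact felt (force step of about 7 N). I'll release and rise for a look.

Call:
{"method": "jog_arm", "body": {
  "increments": {"rows": [[0,0,0,0,0,0,0.8],[0,0,0,0,0,0,1],[0,0,0,0,0,0,1],[0,0,0,0,0,0,1],[0,0,0,0,0,-1.2,1],[0,0,0,0,0,-2.4,1],[0,0,0,0,0,-3.6,1],[0,0,0,0,0,-3.6,1],[0,0,0,0,0,-3.6,1]]}
}}

```text
clock: 10.1
position: [0.5533, 0.2397, 0.1197]
ee_rot: [0.984, 0.176, -0.0, 0.0]
ft_force: [-0.0, 0.4, -1.0]
grip_width: 0.997
grasp_force: 0.0
```

```bash
python3 - <<'E'
from h import *
im,T=snap('w6');print(T,manip.get_obs()['joint_pos'])
cv2.imwrite('pics/c4.png',cv2.resize(im[120:320,230:410],None,fx=3,fy=3,interpolation=cv2.INTER_CUBIC))
E
```

```text
[[ 9.38077474e-01  3.46425218e-01 -4.69615430e-04  5.53304468e-01]
 [ 3.46425004e-01 -9.38077548e-01 -4.80894743e-04  2.39658063e-01]
 [-6.07129756e-04  2.88429999e-04 -9.99999774e-01  1.19677937e-01]
 [ 0.00000000e+00  0.00000000e+00  0.00000000e+00  1.00000000e+00]] [-0.01404695  0.43514806 -0.59351321  1.62962236  0.26015248  1.15836596
 -1.88671421]
```

View pics/c4.png

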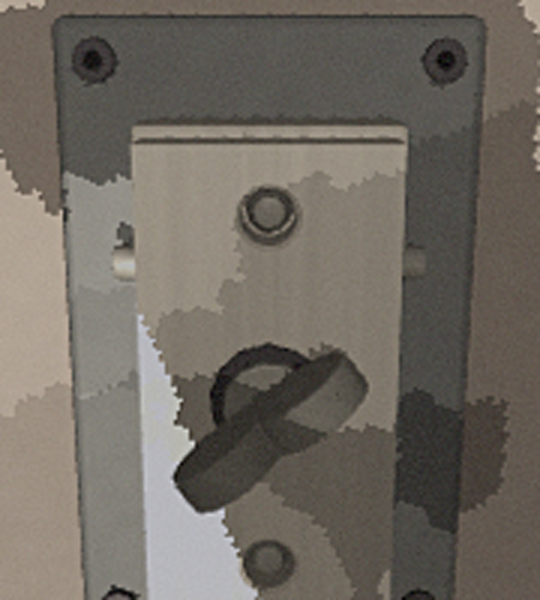

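The plate is seated, with pins visible in both holes at (268,212) and (268,563). The wing top strip runs from about (195,493) to (360,382) in the crop.

```bash
python3 - <<'E'
from h import *
np.set_printoptions(precision=4,suppress=True)
T=np.load('pics/w6.npy');Q=T.copy();Q[2,3]+=.003
g=lambda x,y:(230+(x+.5)/3-.5,120+(y+.5)/3-.5)
P=lambda p,z:atz('wrist',g(*p),z,Q)
a,b=P((195,493),.075),P((360,382),.075);h,k=P((268,212),.043),P((268,563),.043)
loc=lambda p:T[:3,:3].T@(p-T[:3,3])
print(loc(a),loc(b),np.linalg.norm(a-b),loc((a+b)/2));print(loc(h),loc(k),np.linalg.norm(h-k),loc((h+k)/2))
d=b-a;e=h-k;print(np.arctan2(d[1],d[0])-np.arctan2(e[1],e[0]))
E
```

```text
[-0.0073 -0.0148  0.0447] [0.0152 0.0165 0.0447] 0.038562624936945705 [0.0039 0.0008 0.0447]
[ 0.0422 -0.0007  0.0767] [-0.0389 -0.0007  0.0767] 0.08106786086675553 [ 0.0017 -0.0007  0.0767]
-0.9472128840426275
```

Wings at about 2.17 rad. I'll turn the tool onto them, shift it onto the axis, descend to grip above the collar, and close.

To row units: 0.0015 m is 0.06, -0.0003 m is -0.012, -2.17 rad is -21.7.

Call:
{"method": "jog_arm", "body": {
  "increments": {"rows": [[0,0,-1.8,0.06,-0.012,0,1],[0,0,-3.6,0.06,-0.012,0,1],[0,0,-5.4,0.06,-0.012,0,1],[0,0,-7.2,0.06,-0.012,0,1],[0,0,-9,0.06,-0.012,0,1],[0,0,-10.8,0.06,-0.012,0,1],[0,0,-12.6,0.06,-0.012,0,1],[0,0,-14.4,0.06,-0.012,0,1],[0,0,-16.2,0.06,-0.012,0,1],[0,0,-18,0.06,-0.012,0,1],[0,0,-19.8,0.06,-0.012,0,1],[0,0,-21.7,0.06,-0.012,0,1],[0,0,-21.7,0.06,-0.012,0,1],[0,0,-21.7,0.06,-0.012,0,1],[0,0,-21.7,0.06,-0.012,0,1]]}
}}

```text
clock: 12.02
position: [0.5548, 0.2407, 0.1201]
ee_rot: [0.305, 0.952, -0.0, 0.0]
ft_force: [1.1, -0.8, 0.5]
grip_width: 1.002
grasp_force: 0.0
```

```bash
python3 - <<'E'
from h import *
np.set_printoptions(precision=4,suppress=True)
im,T=snap('w7');print(T,np.arctan2(T[1,0],T[0,0]),manip.get_obs()['joint_pos'])
cv2.imwrite('pics/c5.png',im[100:340,170:470])
E
```

```text
[[-0.8138  0.5812 -0.0001  0.5548]
 [ 0.5812  0.8138 -0.0002  0.2407]
 [-0.0001 -0.0002 -1.      0.1201]
 [ 0.      0.      0.      1.    ]] 2.521434465018574 [ 0.2568  0.5702 -0.9877  1.6105  0.498   1.2342  0.1242]
```

View pics/c5.png

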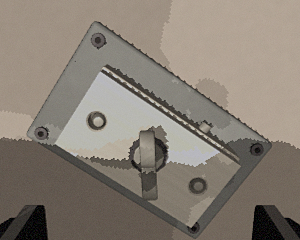

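The wings at crop (148,165) are lined up with the finger plane and centred on the tool axis. Descend and grip.

To row units: 0.067 m is 2.68, 0.05 m is 2.

Call:
{"method": "jog_arm", "body": {
  "increments": {"rows": [[0,0,0,0,0,1.2,1],[0,0,0,0,0,2,1],[0,0,0,0,0,2.68,1],[0,0,0,0,0,2.68,1],[0,0,0,0,0,2.68,1],[0,0,0,0,0,2.68,0.5],[0,0,0,0,0,2.68,0.2],[0,0,0,0,0,2.68,0],[0,0,0,0,0,2.68,0],[0,0,0,0,0,2.68,0],[0,0,0,0,0,2.68,0],[0,0,0,0,0,2.68,0]]},
  "clamp_n": 40
}}

```text
clock: 13.58
position: [0.5549, 0.2407, 0.0535]
ee_rot: [0.304, 0.953, -0.0, 0.0]
ft_force: [-0.6, -2.2, 4.3]
grip_width: 0.095
grasp_force: 43.2
```

```bash
python3 -c "
from workcell import manip;o=manip.get_obs();print(o['torque'],o['joint_pos'])"
```

```text
[-0.24339596  0.19382969  0.00185679] [ 0.22352049  0.64261779 -0.93865539  1.6642913   0.56448024  1.1292514
  0.08249586]
```

Wings held: opening 0.095 is about 8–9 mm, at 43 N. The screw angle is about 2.17. Turning clockwise 2.0 rad, then I'll creep to the stop.

Call:
{"method": "jog_arm", "body": {
  "increments": {"rows": [[0,0,1.5,0,0,0,0],[0,0,3,0,0,0,0],[0,0,4.5,0,0,0,0],[0,0,6,0,0,0,0],[0,0,7.5,0,0,0,0],[0,0,9,0,0,0,0],[0,0,10.5,0,0,0,0],[0,0,12,0,0,0,0],[0,0,13.5,0,0,0,0],[0,0,15,0,0,0,0],[0,0,16.5,0,0,0,0],[0,0,18,0,0,0,0],[0,0,19,0,0,0,0],[0,0,20,0,0,0,0],[0,0,20,0,0,0,0],[0,0,20,0,0,0,0]]}
}}

```text
clock: 15.58
position: [0.5546, 0.2408, 0.0534]
ee_rot: [0.966, 0.26, -0.0, 0.0]
ft_force: [-3.2, -2.0, 6.5]
grip_width: 0.093
grasp_force: 43.5
```

```bash
python3 -c "
from h import *;o=manip.get_obs();T=toolT(o);print(o['torque'],o['joint_pos'],np.arctan2(T[1,0],T[0,0]))"
```

```text
[-0.31526638  0.73031982 -0.01169066] [-0.04452435  0.5088968  -0.55795661  1.67851841  0.30345154  1.04210772
 -1.74454683] 0.5265593746576247
```

To row units: 0.1 rad is 1.

Call:
{"method": "jog_arm", "body": {
  "increments": {"rows": [[0,0,0.5,0,0,0,0],[0,0,1,0,0,0,0],[0,0,1.4,0,0,0,0],[0,0,1.4,0,0,0,0],[0,0,1.4,0,0,0,0]]}
}}

```text
clock: 16.2
position: [0.5546, 0.2408, 0.0534]
ee_rot: [0.981, 0.192, -0.0, 0.0]
ft_force: [-2.7, -1.8, 5.9]
grip_width: 0.094
grasp_force: 43.6
```

```bash
python3 -c "
from h import *;o=manip.get_obs();T=toolT(o);print(o['torque'],np.arctan2(T[1,0],T[0,0]))"
```

```text
[-0.31022349  0.76016637 -0.03052712] 0.38654408446986854
```

Call:
{"method": "jog_arm", "body": {
  "increments": {"rows": [[0,0,0.3,0,0,0,0],[0,0,0.6,0,0,0,0],[0,0,0.6,0,0,0,0],[0,0,0.6,0,0,0,0]]}
}}

```text
clock: 16.7
position: [0.5547, 0.2408, 0.0534]
ee_rot: [0.987, 0.163, -0.0, 0.0]
ft_force: [-3.6, -1.7, 5.5]
grip_width: 0.092
grasp_force: 43.6
```

```bash
python3 -c "
from h import *;o=manip.get_obs();T=toolT(o);print(o['torque'],np.arctan2(T[1,0],T[0,0]))"
```

```text
[-0.25180846  0.56718627  0.14374069] 0.32682501794885216
```

To row units: 0.06 rad is 0.6.

Call:
{"method": "jog_arm", "body": {
  "increments": {"rows": [[0,0,0.3,0,0,0,0],[0,0,0.6,0,0,0,0],[0,0,0.6,0,0,0,0],[0,0,0.6,0,0,0,0]]}
}}

```text
clock: 17.2
position: [0.5549, 0.2405, 0.0535]
ee_rot: [0.991, 0.133, 0.0, 0.0]
ft_force: [-1.6, -2.4, 5.0]
grip_width: 0.098
grasp_force: 51.2
```

```bash
python3 -c "
from h import *;o=manip.get_obs();T=toolT(o);print(o['torque'],np.arctan2(T[1,0],T[0,0]))"
```

```text
[-0.53413494  0.47238783  0.81100262] 0.26773392621807857
```

The torque rose to 0.8 N m, so the screw is firmly on its stop. Backing off to tool yaw 0.352+1.57=1.92, i.e. -1.65 from here.

The manual's scale: shifts go in units of 25 mm and turns go in units of 0.1 rad. Converting my numbers, -1.65 rad is -16.5.

Call:
{"method": "jog_arm", "body": {
  "increments": {"rows": [[0,0,-1,0,0,0,0],[0,0,-2.5,0,0,0,0],[0,0,-4,0,0,0,0],[0,0,-5.5,0,0,0,0],[0,0,-7,0,0,0,0],[0,0,-8.5,0,0,0,0],[0,0,-10,0,0,0,0],[0,0,-11.5,0,0,0,0],[0,0,-13,0,0,0,0],[0,0,-14.5,0,0,0,0],[0,0,-15.5,0,0,0,0],[0,0,-16.5,0,0,0,0],[0,0,-16.5,0,0,0,0],[0,0,-16.5,0,0,0,0],[0,0,-16.5,0,0,0,0],[0,0,-16.5,0,0,0,0]]}
}}

```text
clock: 19.2
position: [0.5552, 0.2403, 0.0534]
ee_rot: [0.576, 0.818, -0.0, 0.0]
ft_force: [-0.2, -3.2, 4.6]
grip_width: 0.098
grasp_force: 43.5
```

```bash
python3 -c "
from h import *;o=manip.get_obs();T=toolT(o);print(o['torque'],np.arctan2(T[1,0],T[0,0]));snap('w8')"
```

```text
[-0.63747538  0.09979226  0.09159455] 1.9142893329474093
```

```bash
python3 -c "
from workcell import manip;print(manip.hand_in())"
```

```text
the job is handed in; nothing more can be done
None
```

I handed the job in at about 19 s: the plate is seated on both pins, and the thumbscrew was turned to its stop and backed off about 1.56 rad (read from the tool yaw, not a final picture), with the gripper still holding the wings at about 43 N; the hand-in returned no verdict.

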